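# Open the tube tester and start it

## Task

Of the two grey lidded cases, the larger one is the tube tester: with a fingertip under its thumb lip, flip its lid up and right over until it leans back and stays open by itself. Then press the round push button inside fully down with a fingertip and let it come up again. Only push and press, grip and lift nothing, and leave the smaller case shut and the tubes and other things on the stall where they are.

Things in the scene. Friction and masses are not known exactly. Their poses are not given: they have to be found in the camera images.
- tester: The larger grey case, fixed to the table: 120 mm deep (its x) x 200 mm wide (y) x 100 mm high, walls 6 mm. Origin: centre of its underside, on the table. +x points from its front to its hinge side (roughly to the robot's left), +y then roughly back to the robot, z up. Under the lid, a panel 60 mm above the table carries the push button and, up to 11 mm high, a meter, a socket and two small knobs that do nothing.
- tester_lid_lip (a point): Middle of the outer, upper edge of the tester lid's thumb lip; when shut 28 mm in front of the case's front face and 129 mm above the table, with free space for a fingertip below it. Moves with the lid: 148 mm from the hinge along the lid, 28 mm above the plane of its underside.
- start_top (a point): Centre of the top of the tester's push button, a plain grey round button 28 mm across in a low black housing, in the corner of the panel at the case's front and robot side (case frame x -25 mm, y +45 mm, 82 mm above the table). It is pressed straight down 6 mm against a spring; fully down takes 5 N.
- start (a joint): Push button travel in m: 0 up, 0.006 fully down; springs back.
- spare: The smaller case, not to be opened: 120 mm deep x 130 mm wide x 100 mm high, same make, same lid and lip, fixed to the table. Origin: centre of its underside; axes as for the tester.
- spare_lid (a joint): Angle of the smaller case's lid in rad: 0 shut; must stay shut.
- tester_lid_hinge (a point): On the tester's hinge line: middle of the lid's underside at the case's far (+x) upper edge, 100.5 mm above the table; its axes turn with the lid and are the case's when shut. The lid is a flat 120 x 200 x 8 mm slab, 0.2 to 0.4 kg, reaching from here along its -x. From its front edge a steel thumb lip (90 mm wide, 5 mm thick) rises outward at 45 degrees for 40 mm.
- tester_lid (a joint): Angle of the tester's lid in rad about its hinge (along the case's y): 0 shut, 1.57 upright, 1.95 against its stop, leaning back open. Almost frictionless: below about 1.35 it falls shut, past about 1.6 it falls open and stays.
- tube_mid: small finned steel power tube standing upright in the middle, before and between the two cases, 44 mm across, 85 mm high; origin at the centre of its underside; leave it alone
- tube_glass: glass bulb tube standing on its black base at the left of the cases, 60 mm across, 110 mm high; origin at the centre of its underside; leave it alone
- socket: white ceramic ring socket lying flat at the right of the cases, 64 mm across, 22 mm high; origin at the centre of its underside; leave it alone
- carton: small cardboard carton 45 x 70 x 35 mm standing on the lid of the smaller case; origin at the centre of its underside; leave it alone
Things that resemble listed ones, but are neither listed nor needed, are in the scene too. What is shaped like the tester but green or red is not meant.

How it is judged:
By the outcome, as a careful person would: the job done as asked, in the order asked, and still so for the second after the job is handed in, with the robot touching nothing.
It also fails if it takes over 48 s, if anything falls off the work surface, if the arm or the gripper's body presses on something with over 40 N, if the wrist force passes 120 N, or if a joint passes its speed limit or range.

## Robot

A 6-joint arm with a two-finger parallel gripper is mounted at the origin on the work surface. World frame = base frame: x ahead of the robot, y to its left, z up, the work surface at z = 0. Lengths are in mm, angles in rad, forces in N, time in s.
With the tool pointing down it reaches from about 275 to 825 mm from the base axis. Payload 4.9 kg.
Tool frame: the origin (TCP) lies midway between the tips of the shut fingers; the grasp point (between the pads) lies 19 mm behind it; z points along the fingers, x is the direction in which the jaws open and shut, and the axes are right-handed (so a half turn about z gives the same grasp; the last joint's range is limited). The gripper opens to 85 mm and grips with 20 to 120 N. Pads are 22 mm wide; open, the fingers measure 114 mm over their backs; the gripper's body (76 mm by 85 mm) begins 54 mm behind the grasp point. The pads swing forward as they close: fully open they stand 13 mm farther back than shut.
Start: joints at [-1.263, 0.326, -0.193, 1.052, 0, 1.437], TCP at [235.176, -497.203, 231.281] pointing down, gripper open.
Joint ranges: [-2.65, 2.65], [-0.97, 1.79], [-1.3, 1.35], [-1.93, 2.1], [-1.47, 1.37], [-3.14, 3.14]. Speed limits (rad/s): [2.57, 2.57, 3.14, 3.14, 3.14, 3.14].

## Interface

Orientations are given as a unit quaternion [x, y, z, w].
In Python, from cell import arm gives the robot as it stands. The module is installed in compiled form; this text tells all that it offers.
- The arm moves only by the tool play_rows, never from a script. Its argument "motion" is one flat list of numbers, 5 for each row, row after row: the closure, from -1 (fully open) to 1 (shut), then the shift along the tool's x, y, z in m, then the turn about the tool's z in rad. In form: [grip, x, y, z, yaw, grip, x, y, z, yaw, ...]. A call has 1 to 10 rows; each row shifts and turns the commanded pose from where the row before left it, along the tool's axes as they then stand; what a row does not reach is not made up. A row lasts 1/10 s, in which the tool goes at most 50 mm and 8.59 degrees, less where a joint would pass 70% of its speed; a pose out of reach is approached as far as the arm can. A call with a gripper value outside its range is refused whole. The fingers move at their own pace and stop on an object; "newtons" is the grip in N (left out, the last holds). Time passes only in rows, so rows that do not move let the fingers close. It gives the time, the measured TCP pose, the force and the opening at its end, in the units of the state.
- arm.get_obs(): the state, without advancing time (a new reading comes with each control period).
- arm.snapshot(name): name is "scene" or "top" or "wrist"; returns a dict with "color" (420x560x3 uint8, red, green, blue), "depth" (420x560 float32, mm along the optical axis (not along the pixel's ray), 0 where there is no reading), "mtx" (3x3 intrinsics, pixels), "world_to_cam" (4x4, takes a point from world to camera coordinates). Camera axes: x right, y up, looking along -z (the intrinsics and any distortion apply to the point x, -y, -z); pixel columns grow to the right and rows downward; lengths in mm; the calibration is good to about 2 mm. A picture is of the moment at which its call begins.
- arm.job_done(): hands the job in, once; it reports no verdict.
The state is a dict: "time": time; "joint_positions": joint angles; "joint_velocities": joint speeds; "joint_torque": joint torques, N m; "eef_pos": TCP position; "ee_rot": TCP orientation; "ft_force": force on the tool from outside, world axes, zero at the start; "wrist_torque": the same for the moment, N m; "grip_width": finger opening in mm.
Only numpy, scipy, OpenCV 4.12 (cv2) and the standard library are available. Lean on these libraries where they do the work, as an engineer would, in place of code of your own. Each camera call takes 0.05 s, during which the arm holds its last target.

## Working session

There is one attempt and no reset: what is moved stays moved. The work goes in short steps, Python scripts to look and compute and a tool call to move; the robot and the scene stay as the last step left them, time stands still between calls to the robot, and variables do not carry over. Pictures are saved under pics/ and viewed, and the job is handed in when it is done.

Besides the shell and the picture viewer there is one more tool, called as a command line: name --argument value ..., lists and objects as JSON in quotes. play_rows: Moves the arm, as the interface text tells. Its arguments: {"type":"object","properties":{"motion":{"type":"array"},"newtons":{"type":"number"}},"required":["motion"]}

```bash
mkdir -p pics; cat > h.py <<'E'
from cell import arm
import numpy as np, cv2
def snap(n,f=None):
    s=arm.snapshot(n)
    if f: cv2.imwrite('pics/'+f,cv2.cvtColor(s['color'],cv2.COLOR_RGB2BGR))
    return s
def cloud(s):
    d=s['depth'];K=s['mtx'];v,u=np.indices(d.shape)
    x=(u-K[0,2])/K[0,0]*d;y=(v-K[1,2])/K[1,1]*d
    P=np.stack([x,-y,-d,np.ones_like(d)],-1)
    W=P@np.linalg.inv(s['world_to_cam']).T
    W[d==0]=np.nan
    return W[...,:3]
E
python3 - <<'E'
from h import *
o=arm.get_obs();print({k:np.round(v,3) for k,v in o.items()})
for n in('scene','top','wrist'):
    s=snap(n,n+'0.png');print(n,s['mtx'].round(1).tolist(),np.linalg.inv(s['world_to_cam']).round(2).tolist())
    np.savez('/tmp/'+n+'0.npz',**s)
E
```

```text
{'time': np.float64(0.0), 'joint_positions': array([-1.263,  0.327, -0.194,  1.052, -0.   ,  1.437]), 'joint_velocities': array([-0.   ,  0.001, -0.   , -0.002,  0.002, -0.   ]), 'joint_torque': array([ 1.0000e-03, -4.4339e+01,  2.6244e+01,  1.5000e-02,  0.0000e+00,
        0.0000e+00]), 'eef_pos': array([ 234.999, -496.632,  230.5  ]), 'ee_rot': array([ 0.845, -0.535, -0.001, -0.001]), 'ft_force': array([ 0.178, -0.237,  0.386]), 'wrist_torque': array([-0.016,  0.004,  0.005]), 'grip_width': np.float64(85.437)}
scene [[477.2, 0.0, 281.2], [0.0, 477.2, 216.3], [0.0, 0.0, 1.0]] [[0.84, -0.38, 0.4, 962.74], [0.55, 0.56, -0.62, -843.81], [0.01, 0.73, 0.68, 966.31], [0.0, 0.0, 0.0, 1.0]]
top [[420.0, 0.0, 271.8], [0.0, 420.0, 210.0], [0.0, 0.0, 1.0]] [[0.0, 1.0, -0.1, 335.82], [-1.0, 0.0, 0.0, -32.02], [0.0, 0.1, 1.0, 1238.5], [0.0, 0.0, 0.0, 1.0]]
wrist [[298.3, 0.0, 276.5], [0.0, 298.3, 211.4], [0.0, 0.0, 1.0]] [[0.43, 0.86, 0.27, 305.41], [-0.9, 0.41, 0.13, -463.9], [-0.0, -0.3, 0.95, 373.8], [0.0, 0.0, 0.0, 1.0]]
```

View pics/scene0.png

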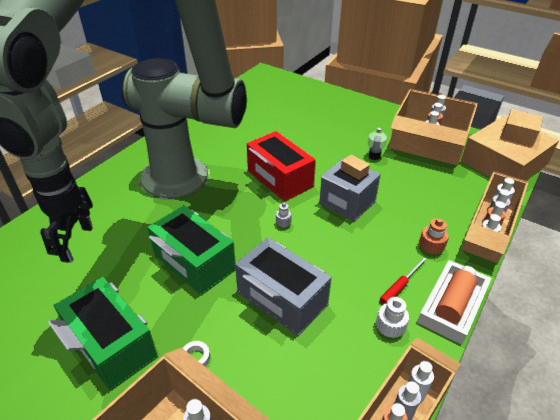

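View pics/top0.png

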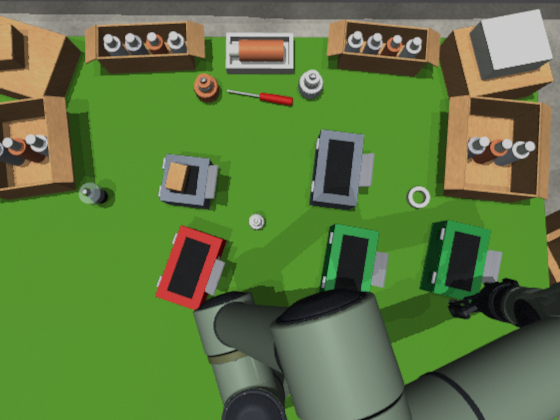

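The top view has two grey cases: (339,170) is large with a bare lid, and (187,181) is small with the carton on it. The red case (190,268) and the green ones (350,265) and (460,260) are decoys. The one at (339,170) is the larger grey case, so it's the tester. I'll measure it and check it in a crop.

```bash
python3 - <<'E'
from h import *
s=dict(np.load('/tmp/top0.npz'));W=cloud(s)
c=cv2.cvtColor(s['color'],cv2.COLOR_RGB2BGR)
cv2.imwrite('pics/crop.png',cv2.resize(c[110:230,130:450],None,fx=2.5,fy=2.5,interpolation=cv2.INTER_CUBIC))
hsv=cv2.cvtColor(c,cv2.COLOR_BGR2HSV)
sub=np.zeros(W.shape[:2],bool);sub[120:215,300:385]=1
z=W[...,2]
m=sub&(z>102)&(z<113)
p=W[m];print(m.sum(),np.median(p[:,2]))
r=cv2.minAreaRect(p[:,:2].astype(np.float32));print('lid incl lip part',r,cv2.boxPoints(r).round(1).tolist())
m2=sub&(z>113);p=W[m2];print('lip',m2.sum(),p.min(0),p.max(0));r=cv2.minAreaRect(p[:,:2].astype(np.float32));print(r,cv2.boxPoints(r).round(1).tolist())
print(np.percentile(p[:,2],[50,90,100]))
def rep(n,r0,r1,c0,c1,zt):
    sub=np.zeros(W.shape[:2],bool);sub[r0:r1,c0:c1]=1;p=W[sub&(z>zt)];print(n,p.min(0).round(),p.max(0).round())
rep('tubemid',205,235,240,272,15);rep('socket',180,212,400,435,8);rep('carton',155,195,155,190,115);rep('spare',145,215,150,225,30);rep('green',210,300,315,395,30)
rep('metalpot',60,105,295,330,20);rep('screwdriver',85,110,225,295,5)
for u,v in[(339,170),(366,170),(370,160),(365,180)]:print(u,v,W[v,u].round(1))
E
```

```text
2768 110.27718163203008
lid incl lip part ((564.6937255859375, -217.962890625), (136.1031036376953, 200.25698852539062), 82.60327911376953) [[456.6000061035156, -272.6000061035156], [655.2000122070312, -298.29998779296875], [672.7000122070312, -163.39999389648438], [474.20001220703125, -137.60000610351562]]
lip 857 [ 461.54916503 -309.06298854  113.0003697 ] [ 665.67704857 -148.54002865  138.42034322]
((562.8870849609375, -232.93267822265625), (148.63575744628906, 196.94577026367188), 82.74273681640625) [[455.79998779296875, -294.20001220703125], [651.2000122070312, -319.1000061035156], [670.0, -171.60000610351562], [474.6000061035156, -146.8000030517578]]
[114.92178344 130.41684137 138.42034322]
tubemid [398. -13.  18.] [440.  30.  82.]
socket [ 453. -515.    8.] [ 534. -416.   30.]
carton [494. 186. 115.] [594. 259. 153.]
spare [460. 109.  31.] [601. 274. 153.]
green [ 223. -343.   30.] [411. -77. 828.]
metalpot [ 791. -185.   20.] [ 862. -114.  113.]
screwdriver [ 761. -105.    5.] [837. 104.  33.]
339 170 [ 555.7 -220.8  107.5]
366 170 [ 552.4 -290.6  125.3]
370 160 [ 579. -301.  129.]
365 180 [ 525.2 -287.3  125.4]
```

View pics/crop.png

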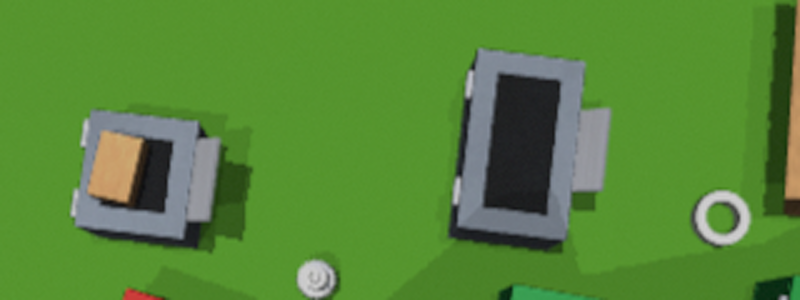

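The crop confirms it. The tester lid is at crop (515,145), bare, with its lip on the right at (592,150). The spare, with the carton on it, is at crop (145,175). Next I'll refine the tester's pose from the colour edges.

```bash
cat >> h.py <<'E'
def ray(s,u,v,z):
    K=s['mtx'];M=np.linalg.inv(s['world_to_cam'])
    d=M[:3,:3]@np.array([(u-K[0,2])/K[0,0],-(v-K[1,2])/K[1,1],-1]);o=M[:3,3]
    return o+d*(z-o[2])/d[2]
E
python3 - <<'E'
from h import *
s=dict(np.load('/tmp/top0.npz'))
c=cv2.cvtColor(s['color'],cv2.COLOR_RGB2BGR)[110:230,290:400]
cv2.imwrite('pics/t.png',cv2.resize(c,None,fx=5,fy=5,interpolation=cv2.INTER_CUBIC))
d=dict(np.load('/tmp/scene0.npz'));c=cv2.cvtColor(d['color'],cv2.COLOR_RGB2BGR)[225:345,225:345]
cv2.imwrite('pics/s.png',cv2.resize(c,None,fx=5,fy=5,interpolation=cv2.INTER_CUBIC))
E
```

```text
(no output)
```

View pics/t.png

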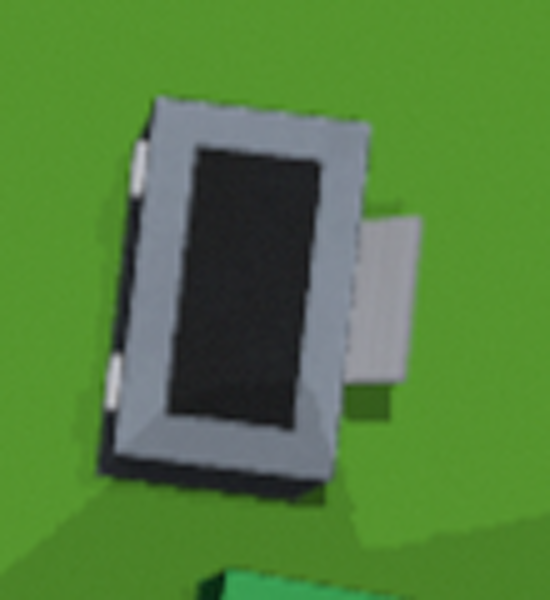

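View pics/s.png

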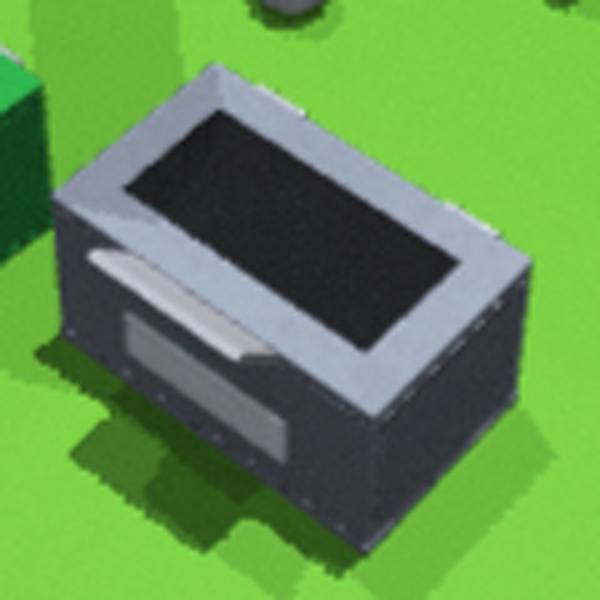

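```bash
python3 - <<'E'
from h import *
t=dict(np.load('/tmp/top0.npz'));s=dict(np.load('/tmp/scene0.npz'))
for n,S,pts,o in(('top',t,[(155,97),(370,125),(331,480),(114,455)],(290,110)),('scene',s,[(530,262),(375,417),(58,198),(217,65)],(225,225))):
    P=np.array([ray(S,a/5-.4+o[0],b/5-.4+o[1],108.5)[:2] for a,b in pts])
    print(n,P.round(1).tolist(),P.mean(0).round(1))
    y=(P[2]+P[3]-P[0]-P[1]);x=(P[0]+P[3]-P[1]-P[2])
    print(np.degrees(np.arctan2(x[1],x[0])),np.degrees(np.arctan2(y[1],y[0])),np.linalg.norm(x)/2,np.linalg.norm(y)/2)
for (a,b) in[(422,216),(404,384)]: print('lip tips',ray(t,a/5-.4+290,b/5-.4+110,129))
E
```

```text
top [[670.0, -171.5], [654.5, -289.8], [457.8, -264.9], [471.2, -147.3]] [ 563.4 -218.4]
83.03950161606475 172.92172365966871 118.80996909040859 199.27152083670128
scene [[670.3, -173.2], [656.4, -288.3], [463.4, -263.4], [476.1, -147.6]] [ 566.5 -218.1]
83.41525167725162 172.586160961404 116.24955160175654 195.25340073543657
lip tips [ 598.72470203 -312.21885533  129.        ]
lip tips [ 507.28483012 -300.59232174  129.        ]
```

play_rows --motion '[1,0,0,0,-0.144,1,0,0,0,-0.144,1,0,0,0,-0.144,1,0,0,0,-0.144,1,0,0,0,-0.144,1,0,0,0,-0.144,1,0,0,0,-0.144,1,0,0,0,0]' --newtons 40

```text
time: 0.95
eef_pos: [235.1, -497.0, 231.0]
ee_rot: [0.998, -0.061, -0.0, -0.0]
ft_force: [0.9, -0.8, 0.1]
grip_width: 0.3
```

```bash
cat >> h.py <<'E'
from scipy.spatial.transform import Rotation as R
C=np.array([564.5,-218.3,0]);a=np.radians(83.0)
UX=np.array([np.cos(a),np.sin(a),0]);UY=np.array([-np.sin(a),np.cos(a),0])
def case(p): p=np.asarray(p,float)-C; return np.array([p@UX,p@UY,p[2]])
def world(x,y,z): return C+x*UX+y*UY+np.array([0,0,z])
def st():
    o=arm.get_obs();r=R.from_quat(o['ee_rot']);M=r.as_matrix()
    print('t',round(float(o['time']),2),'tcp',o['eef_pos'].round(1),'case',case(o['eef_pos']).round(1),'F',o['ft_force'].round(1),'w',round(float(o['grip_width']),1),'xang',np.degrees(np.arctan2(M[1,0],M[0,0])).round(2),'zax',M[:,2].round(3))
    return o,M
def to(x,y,z):
    o,M=st();d=M.T@(world(x,y,z)-o['eef_pos']);print('tool shift m',(d/1000).round(4))
E
python3 -c "
from h import *
to(-120,0,231)"
```

```text
t 0.95 tcp [ 235.1 -497.   231. ] case [-316.7  293.   231. ] F [ 0.9 -0.8  0.1] w 0.3 xang -6.95 zax [-0.     0.001 -1.   ]
tool shift m [ 0.2932 -0.1965  0.    ]
```

play_rows --motion '[1,0.037,-0.024,0,0,1,0.037,-0.024,0,0,1,0.037,-0.024,0,0,1,0.037,-0.024,0,0,1,0.036,-0.024,0,0,1,0.036,-0.024,0,0,1,0.036,-0.024,0,0,1,0.037,-0.023,0,0,1,0,0,0,0]'

```text
time: 1.85
eef_pos: [553.1, -339.9, 230.5]
ee_rot: [0.998, -0.059, 0.001, -0.001]
ft_force: [-0.2, 0.1, 0.2]
grip_width: -0.2
```

```bash
python3 -c "
from h import *
to(-120,0,112)
for n in ('wrist','scene'): snap(n,n+'1.png')"
```

```text
t 1.85 tcp [ 553.1 -339.9  230.5] case [-122.1   -3.6  230.5] F [-0.2  0.1  0.2] w -0.2 xang -6.77 zax [ 0.001  0.001 -1.   ]
tool shift m [-0.0037 -0.002   0.1185]
```

View pics/wrist1.png

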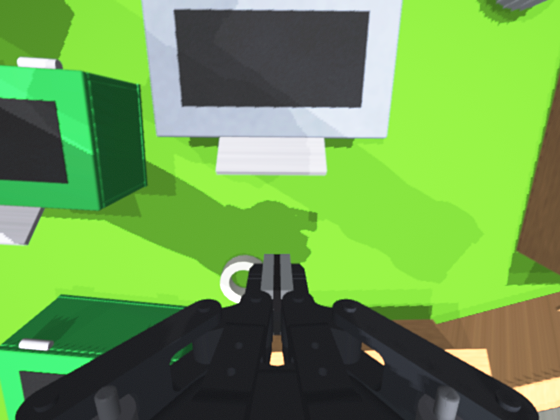

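View pics/scene1.png

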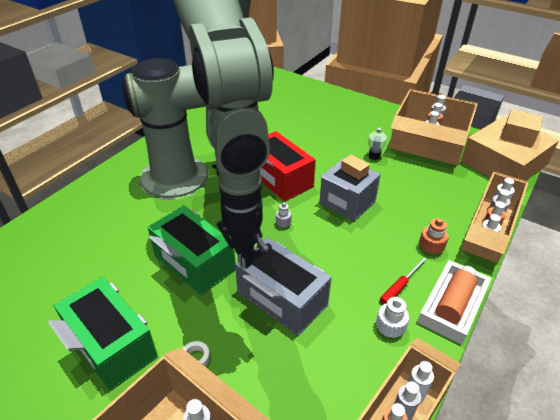

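The wrist view shows the lip centred ahead at (271,155) and the shut fingertips at (277,265). The path down is free.

play_rows --motion '[1,-0.004,0,0.03,0,1,0,0,0.03,0,1,0,0,0.03,0,1,0,0,0.028,0,1,0,0,0,0]'

```text
time: 2.45
eef_pos: [541.0, -341.4, 109.2]
ee_rot: [0.998, -0.062, -0.003, -0.002]
ft_force: [-0.3, 0.6, -0.5]
grip_width: 0.2
```

```bash
python3 -c "
from h import *
to(-104,0,112)
s=snap('scene');c=cv2.cvtColor(s['color'],cv2.COLOR_RGB2BGR)[200:350,190:340];cv2.imwrite('pics/c2.png',cv2.resize(c,None,fx=4,fy=4))
snap('wrist','w2.png')"
```

```text
t 2.45 tcp [ 541.  -341.4  109.2] case [-125.1    8.3  109.2] F [-0.3  0.6 -0.5] w 0.2 xang -7.14 zax [-0.007  0.005 -1.   ]
tool shift m [ 0.0082 -0.0211 -0.0028]
```

View pics/c2.png

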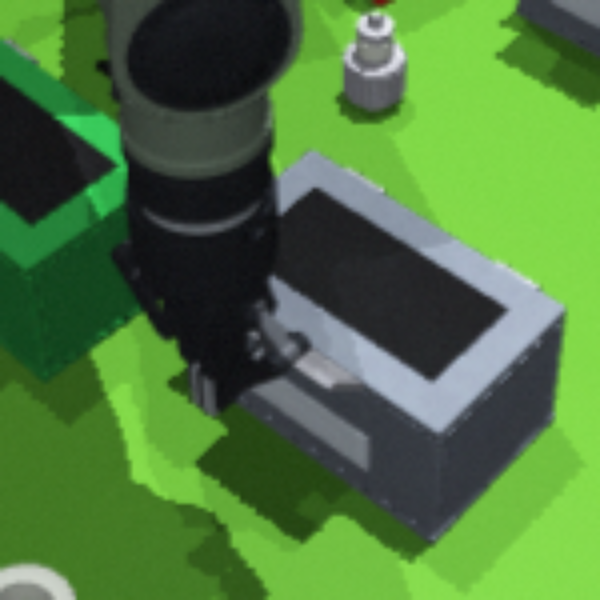

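View pics/w2.png

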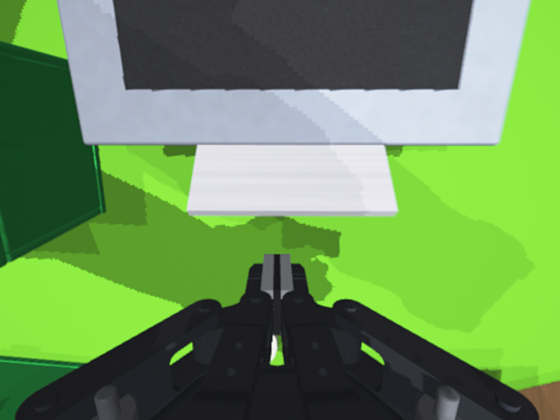

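play_rows --motion '[1,0.008,-0.005,0,0,1,0,-0.005,0,0,1,0,-0.005,0,0,1,0,0,0,0]'

```text
time: 2.95
eef_pos: [555.4, -327.7, 114.1]
ee_rot: [0.998, -0.06, 0.0, 0.0]
ft_force: [-0.0, 0.5, 0.7]
grip_width: -0.1
```

```bash
python3 -c "
from h import *
to(-104,0,112)
snap('wrist','w3.png')"
```

```text
t 2.95 tcp [ 555.4 -327.7  114.1] case [-109.7   -4.3  114.1] F [-0.   0.5  0.7] w -0.1 xang -6.87 zax [ 0.001 -0.    -1.   ]
tool shift m [-0.0042 -0.0057  0.0021]
```

View pics/w3.png

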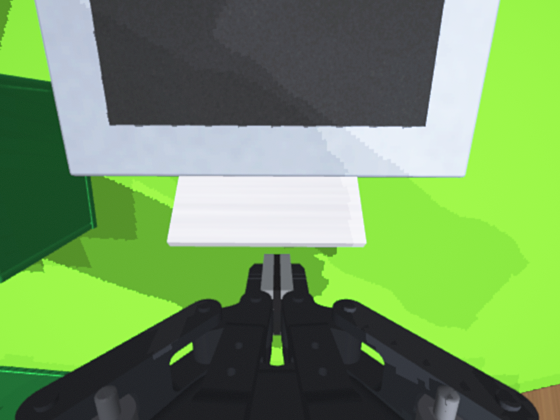

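play_rows --motion '[1,-0.003,-0.001,0.002,0,1,0,-0.001,0.002,0,1,0,-0.001,0,0,1,0,-0.001,0,0,1,0,0,0,0,1,0,0,0,0]'

```text
time: 3.6
eef_pos: [552.4, -324.3, 109.3]
ee_rot: [0.998, -0.06, 0.0, 0.0]
ft_force: [-0.3, -1.2, 0.2]
grip_width: 0.1
```

```bash
python3 -c "
from h import *
to(-103,0,110)"
```

```text
t 3.6 tcp [ 552.4 -324.3  109.3] case [-106.7   -0.9  109.3] F [-0.3 -1.2  0.2] w 0.1 xang -6.93 zax [ 0. -0. -1.]
tool shift m [-0.0009 -0.0037 -0.0007]
```

play_rows --motion '[1,0,-0.001,0,0,1,0,-0.001,0,0,1,0,0,0,0]'

```text
time: 3.9
eef_pos: [552.7, -322.1, 109.3]
ee_rot: [0.998, -0.06, 0.0, 0.0]
ft_force: [-0.6, -0.6, 0.4]
grip_width: -0.2
```

```bash
python3 -c "
from h import *
to(-103,0,110)"
```

```text
t 3.9 tcp [ 552.7 -322.1  109.3] case [-104.5   -0.9  109.3] F [-0.6 -0.6  0.4] w -0.2 xang -6.93 zax [ 0. -0. -1.]
tool shift m [-0.0009 -0.0015 -0.0007]
```

Still free, so I'll creep further in.

play_rows --motion '[1,0,-0.001,0,0,1,0,-0.001,0,0,1,0,-0.001,0,0,1,0,0,0,0]'

```text
time: 4.3
eef_pos: [553.0, -319.1, 109.3]
ee_rot: [0.998, -0.06, -0.0, -0.0]
ft_force: [0.1, -0.7, -0.7]
grip_width: -0.1
```

```bash
python3 -c "
from h import *
to(-103,0,110)
s=snap('wrist');cv2.imwrite('pics/w4.png',cv2.cvtColor(cv2.resize(s['color'][170:330,150:400],None,fx=3,fy=3),cv2.COLOR_RGB2BGR))"
```

```text
t 4.3 tcp [ 553.  -319.1  109.3] case [-101.4   -0.9  109.3] F [ 0.1 -0.7 -0.7] w -0.1 xang -6.92 zax [-0.  0. -1.]
tool shift m [-0.0009  0.0016 -0.0007]
```

View pics/w4.png

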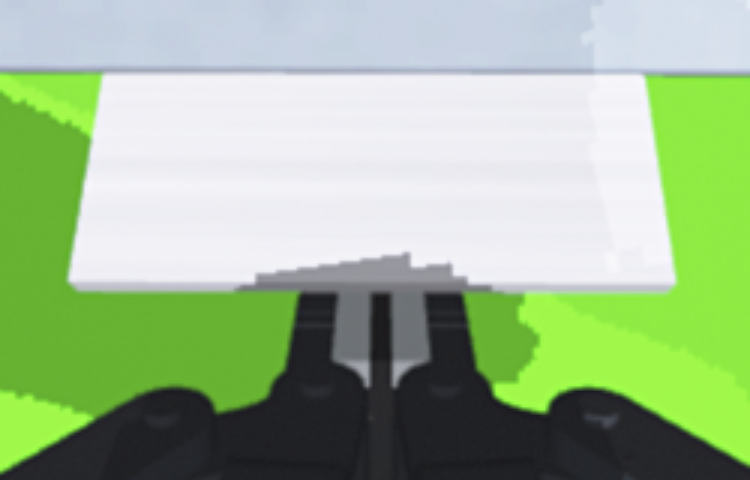

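The wrist crop shows the tips at (380,290) right at the lip's outer edge.

play_rows --motion '[1,0,-0.001,0,0,1,0,-0.001,0,0,1,0,0,0,0]'

```text
time: 4.65
eef_pos: [553.2, -317.9, 109.4]
ee_rot: [0.998, -0.061, -0.0, 0.001]
ft_force: [0.2, -3.6, -1.0]
grip_width: -0.1
```

```bash
python3 -c "
from h import *
to(-103,0,110)"
```

```text
t 4.65 tcp [ 553.2 -317.9  109.4] case [-100.3   -0.9  109.4] F [ 0.2 -3.6 -1. ] w -0.1 xang -6.95 zax [-0.    -0.001 -1.   ]
tool shift m [-0.0009  0.0027 -0.0006]
```

Contact is made with 3.6 N of push, so I'll follow the arc from here.

play_rows --motion '[1,0,-0.0015,-0.004,0,1,0,-0.0015,-0.004,0,1,0,-0.0015,-0.004,0,1,0,-0.0015,-0.004,0,1,0,0,0,0]'

```text
time: 5.15
eef_pos: [553.8, -313.4, 126.7]
ee_rot: [0.998, -0.061, 0.0, 0.002]
ft_force: [-1.8, -8.1, 1.5]
grip_width: 0.2
```

```bash
python3 -c "
from h import *
to(-96,0,138)
s=snap('scene');cv2.imwrite('pics/c5.png',cv2.resize(cv2.cvtColor(s['color'],cv2.COLOR_RGB2BGR)[200:350,190:340],None,fx=4,fy=4))
s=snap('wrist','w5.png')"
```

```text
t 5.15 tcp [ 553.8 -313.4  126.7] case [-95.7  -1.  126.7] F [-1.8 -8.1  1.5] w 0.2 xang -6.99 zax [-0.    -0.004 -1.   ]
tool shift m [-0.001   0.0004 -0.0113]
```

View pics/c5.png

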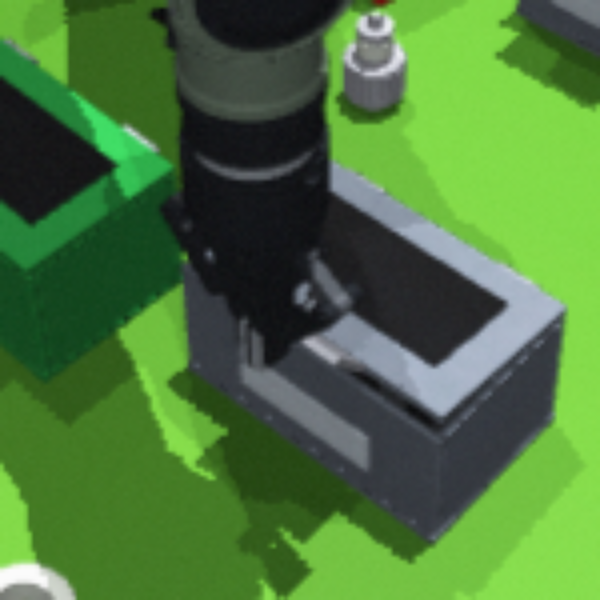

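View pics/w5.png

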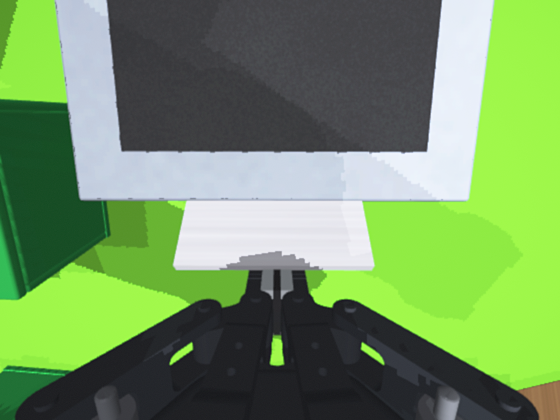

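The lid is lifting: the gap shows at the front right, c5 (410,390). I'll continue along the arc.

play_rows --motion '[1,0,-0.0015,-0.0045,0,1,0,-0.0015,-0.0045,0,1,0,-0.0015,-0.0045,0,1,0,-0.0015,-0.0045,0,1,0,-0.002,-0.0045,0,1,0,-0.002,-0.0045,0,1,0,-0.002,-0.004,0,1,0,-0.002,-0.004,0]'

```text
time: 6.05
eef_pos: [555.7, -297.8, 160.9]
ee_rot: [0.998, -0.061, 0.0, 0.0]
ft_force: [-0.7, -4.8, 1.3]
grip_width: -0.2
```

```bash
python3 -c "
from h import *
to(-68,0,184)
s=snap('scene');cv2.imwrite('pics/c6.png',cv2.resize(cv2.cvtColor(s['color'],cv2.COLOR_RGB2BGR)[200:350,190:340],None,fx=4,fy=4))"
```

```text
t 6.05 tcp [ 555.7 -297.8  160.9] case [-79.9  -1.  160.9] F [-0.7 -4.8  1.3] w -0.2 xang -6.95 zax [ 0.    -0.001 -1.   ]
tool shift m [-0.001  -0.0119 -0.0231]
```

View pics/c6.png

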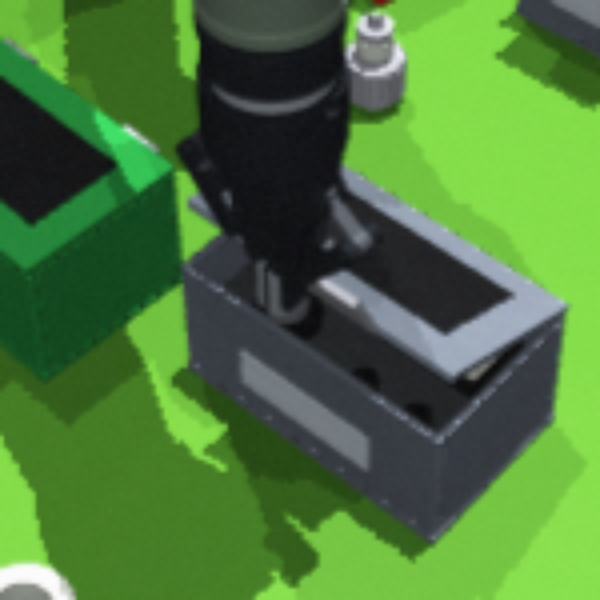

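The lid is at about 22° and the contact is steady. Continuing.

play_rows --motion '[1,0,-0.0025,-0.004,0,1,0,-0.0025,-0.004,0,1,0,-0.003,-0.004,0,1,0,-0.003,-0.004,0,1,0,-0.0035,-0.004,0,1,0,-0.004,-0.003,0,1,0,-0.004,-0.003,0,1,0,-0.004,-0.003,0,1,0,-0.004,-0.003,0]'

```text
time: 7.0
eef_pos: [559.9, -268.0, 193.7]
ee_rot: [0.998, -0.061, 0.001, 0.001]
ft_force: [-0.4, -5.0, 4.0]
grip_width: 0.0
```

```bash
python3 -c "
from h import *
to(-30,0,195)
s=snap('scene');cv2.imwrite('pics/c7.png',cv2.resize(cv2.cvtColor(s['color'],cv2.COLOR_RGB2BGR)[200:350,190:340],None,fx=4,fy=4))"
```

```text
t 7.0 tcp [ 559.9 -268.   193.7] case [-49.9  -1.5 193.7] F [-0.4 -5.   4. ] w 0.0 xang -6.96 zax [ 0.002 -0.002 -1.   ]
tool shift m [-0.0015 -0.0199 -0.0013]
```

View pics/c7.png

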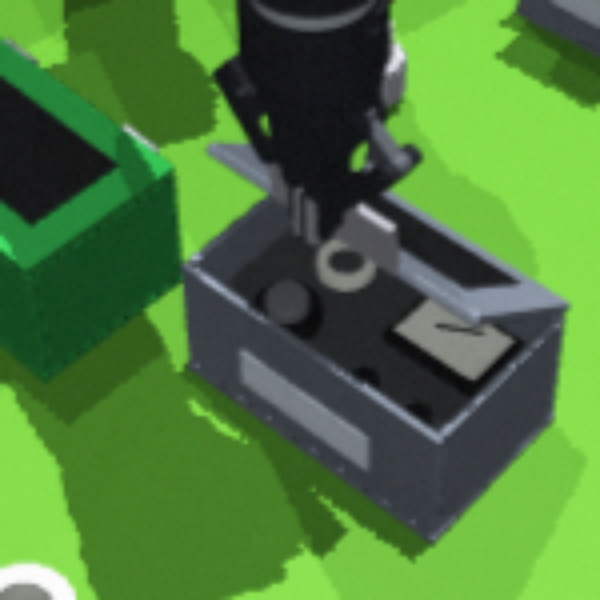

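play_rows --motion '[1,0,-0.005,-0.0005,0,1,0,-0.005,-0.0005,0,1,0,-0.005,0,0,1,0,-0.005,0,0,1,0,-0.005,0,0,1,0,-0.005,0,0,1,0,-0.005,0,0,1,0,-0.005,0,0,1,0,-0.005,0,0]'

```text
time: 7.95
eef_pos: [564.4, -221.2, 192.6]
ee_rot: [0.998, -0.06, -0.001, -0.001]
ft_force: [0.2, -1.2, 0.3]
grip_width: 0.1
```

```bash
python3 -c "
from h import *
to(30,0,198)
s=snap('scene');cv2.imwrite('pics/c8.png',cv2.resize(cv2.cvtColor(s['color'],cv2.COLOR_RGB2BGR)[190:340,200:350],None,fx=4,fy=4))"
```

```text
t 7.95 tcp [ 564.4 -221.2  192.6] case [ -2.9  -0.2 192.6] F [ 0.2 -1.2  0.3] w 0.1 xang -6.9 zax [-0.001  0.002 -1.   ]
tool shift m [-0.0002 -0.0329 -0.0053]
```

View pics/c8.png

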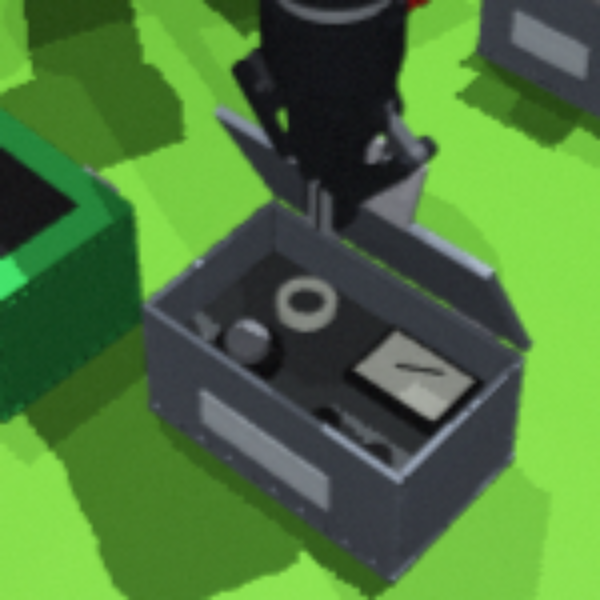

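play_rows --motion '[1,0,-0.005,-0.001,0,1,0,-0.005,-0.001,0,1,0,-0.005,-0.001,0,1,0,-0.005,-0.001,0,1,0,-0.005,-0.001,0,1,0,-0.005,0,0,1,0,-0.005,0,0,1,0,-0.005,0,0]'

```text
time: 8.8
eef_pos: [569.6, -182.2, 198.2]
ee_rot: [0.998, -0.06, -0.0, -0.0]
ft_force: [-0.2, -0.2, 0.2]
grip_width: -0.3
```

```bash
python3 -c "
from h import *
to(60,0,200)
s=snap('scene');cv2.imwrite('pics/c9.png',cv2.resize(cv2.cvtColor(s['color'],cv2.COLOR_RGB2BGR)[190:340,200:350],None,fx=4,fy=4))"
```

```text
t 8.8 tcp [ 569.6 -182.2  198.2] case [ 36.5  -0.7 198.2] F [-0.2 -0.2  0.2] w -0.3 xang -6.93 zax [-0.  0. -1.]
tool shift m [-0.0006 -0.0235 -0.0018]
```

View pics/c9.png

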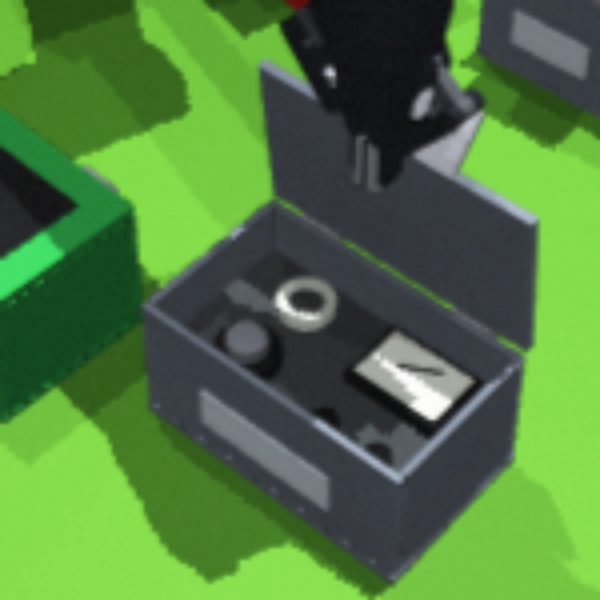

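The lid is nearly upright, so about 25 mm more.

play_rows --motion '[1,0,-0.004,0,0,1,0,-0.004,0,0,1,0,-0.004,0,0,1,0,-0.004,0,0,1,0,-0.004,0,0,1,0,-0.004,0,0,1,0,-0.003,0,0,1,0,0,0,0,1,0,0,0,0,1,0,0,0,0]'

```text
time: 9.85
eef_pos: [572.8, -156.1, 198.3]
ee_rot: [0.998, -0.061, 0.0, 0.0]
ft_force: [0.6, -0.0, 0.4]
grip_width: 0.1
```

```bash
python3 -c "
from h import *
to(-40,45,200)
s=snap('scene');cv2.imwrite('pics/c10.png',cv2.resize(cv2.cvtColor(s['color'],cv2.COLOR_RGB2BGR)[190:340,200:350],None,fx=4,fy=4))"
```

```text
t 9.85 tcp [ 572.8 -156.1  198.3] case [ 62.8  -0.7 198.3] F [ 0.6 -0.   0.4] w 0.1 xang -6.94 zax [ 0. -0. -1.]
tool shift m [-0.0458  0.1027 -0.0017]
```

View pics/c10.png

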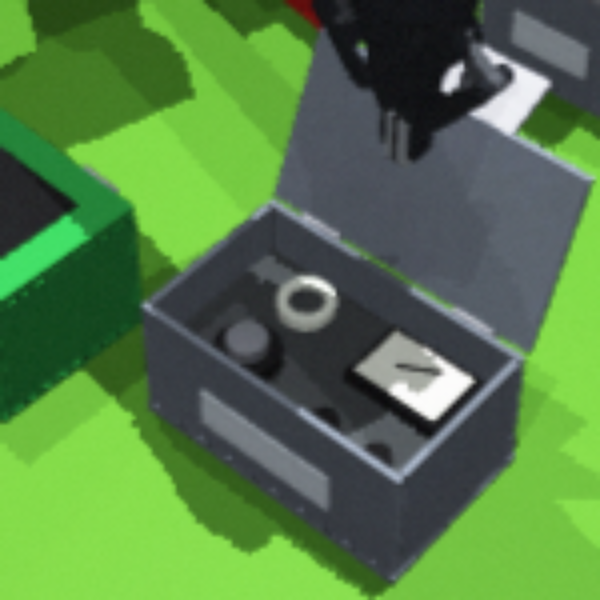

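The lid leans back open and the force is zero. I'll back off and move over the button.

play_rows --motion '[1,0,0.012,0,0,1,0,0.015,0,0,1,-0.01,0.015,0,0,1,-0.01,0.015,0,0,1,-0.01,0.015,0,0,1,-0.01,0.015,0,0,1,-0.005,0.01,0,0,1,0,0.005,0,0,1,0,0,0,0,1,0,0,0,0]'

```text
time: 10.9
eef_pos: [516.1, -251.8, 198.3]
ee_rot: [0.998, -0.06, 0.0, -0.0]
ft_force: [0.5, -0.4, -0.1]
grip_width: -0.1
```

```bash
python3 -c "
from h import *
to(-25,45,120)
t=snap('top');cv2.imwrite('pics/t11.png',cv2.resize(cv2.cvtColor(t['color'],cv2.COLOR_RGB2BGR)[110:230,250:400],None,fx=5,fy=5))
s=snap('scene');cv2.imwrite('pics/c11.png',cv2.resize(cv2.cvtColor(s['color'],cv2.COLOR_RGB2BGR)[190:340,200:350],None,fx=4,fy=4))
w=snap('wrist','w11.png')
for S in (s,w,t):
    q=S['world_to_cam']@np.append(world(-25,45,82),1);print(S['mtx'][0,0]*q[0]/-q[2]+S['mtx'][0,2],-S['mtx'][1,1]*q[1]/-q[2]+S['mtx'][1,2])"
```

```text
t 10.9 tcp [ 516.1 -251.8  198.3] case [-39.1  44.  198.3] F [ 0.5 -0.4 -0.1] w -0.1 xang -6.93 zax [ 0.  0. -1.]
tool shift m [-0.001  -0.0141  0.0783]
260.96439744983917 274.0523032878942
275.0901119985436 191.43899878485786
343.718565275181 185.53968391853513
```

View pics/c11.png

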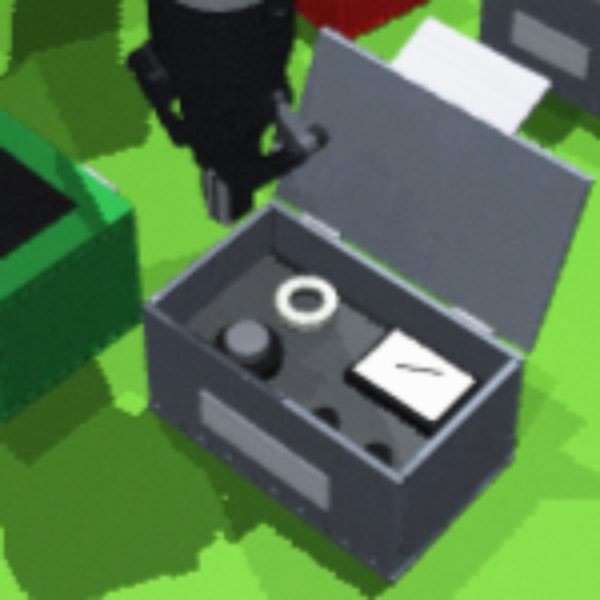

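View pics/w11.png

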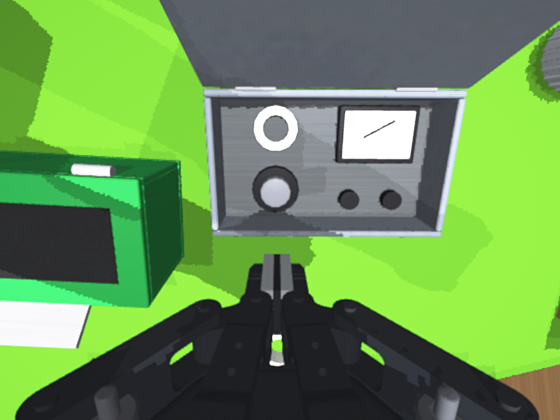

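The wrist view shows the button centre at (275,191), against a prediction of (275,191). The scene view agrees too, with (246,338) seen and (244,336) predicted in the crop. The lid is open and the lip is free. Going down over the button.

play_rows --motion '[1,-0.001,-0.007,0,0,1,0,-0.007,0,0,1,0,0,0.02,0,1,0,0,0.025,0,1,0,0,0.025,0,1,0,0,0.02,0,1,0,0,0.012,0,1,0,0,0.005,0,1,0,0,0,0,1,0,0,0,0]'

```text
time: 12.05
eef_pos: [517.2, -238.0, 92.2]
ee_rot: [0.998, -0.06, 0.001, 0.0]
ft_force: [-1.5, 0.2, 0.5]
grip_width: -0.2
```

```bash
python3 -c "
from h import *
to(-25,45,82)
w=snap('wrist','w12.png')"
```

```text
t 12.05 tcp [ 517.2 -238.    92.2] case [-25.4  44.5  92.2] F [-1.5  0.2  0.5] w -0.2 xang -6.93 zax [ 0.001 -0.001 -1.   ]
tool shift m [-0.0005 -0.0004  0.0102]
```

View pics/w12.png

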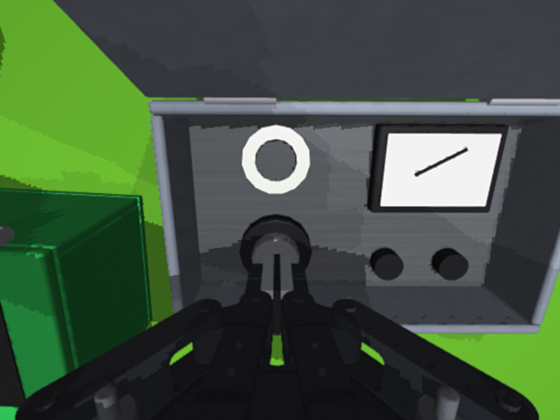

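The wrist view shows the tips at (277,255) over the button. Pressing.

play_rows --motion '[1,0,0,0.003,0,1,0,0,0.003,0,1,0,0,0.002,0,1,0,0,0.002,0,1,0,0,0.002,0,1,0,0,0.001,0,1,0,0,0,0]'

```text
time: 12.8
eef_pos: [516.5, -237.8, 78.4]
ee_rot: [0.998, -0.06, -0.0, 0.0]
ft_force: [-1.5, 0.7, 3.8]
grip_width: 0.3
```

play_rows --motion '[1,0,0,0.001,0,1,0,0,0.001,0,1,0,0,0.001,0,1,0,0,0,0]'

```text
time: 13.2
eef_pos: [516.6, -237.8, 76.0]
ee_rot: [0.998, -0.06, 0.0, 0.0]
ft_force: [-2.6, 1.1, 9.7]
grip_width: 0.1
```

play_rows --motion '[1,0,0,0.001,0,1,0,0,0.001,0,1,0,0,0,0]'

```text
time: 13.5
eef_pos: [516.7, -237.8, 75.8]
ee_rot: [0.998, -0.06, 0.001, 0.0]
ft_force: [-6.6, 4.2, 22.6]
grip_width: 0.2
```

The button is at its stop: the force rises steeply to 22.6 N with no further travel. Releasing and rising clear.

play_rows --motion '[1,0,0,-0.003,0,1,0,0,-0.005,0,1,0,0,-0.01,0,1,0,0,-0.02,0,1,0,0,-0.03,0,1,0,0.01,-0.03,0,1,0,0.02,-0.03,0,1,0,0.02,0,0,1,0,0,0,0,1,0,0,0,0]'

```text
time: 14.5
eef_pos: [510.2, -287.2, 200.9]
ee_rot: [0.998, -0.061, -0.0, -0.001]
ft_force: [-0.9, -0.0, -0.4]
grip_width: 0.0
```

```bash
python3 -c "
from h import *
st()
snap('scene','s13.png');snap('top','t13.png')
w=snap('wrist','w13.png');W=cloud(w)
q=w['world_to_cam']@np.append(world(-25,45,82),1);u=w['mtx'][0,0]*q[0]/-q[2]+w['mtx'][0,2];v=-w['mtx'][1,1]*q[1]/-q[2]+w['mtx'][1,2]
print(u,v,np.nanmedian(W[int(v)-4:int(v)+5,int(u)-4:int(u)+5].reshape(-1,3),0))"
```

```text
t 14.5 tcp [ 510.2 -287.2  200.9] case [-75.   45.5 200.9] F [-0.9 -0.  -0.4] w 0.0 xang -6.98 zax [-0.001  0.001 -1.   ]
277.488337142892 150.95238139851995 [ 516.46412782 -236.77993298   82.56358424]
```

View pics/s13.png

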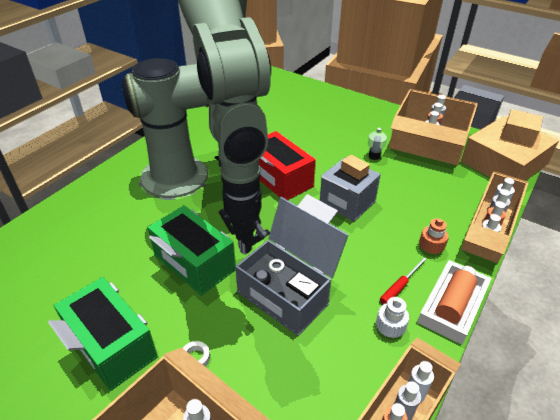

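View pics/w13.png

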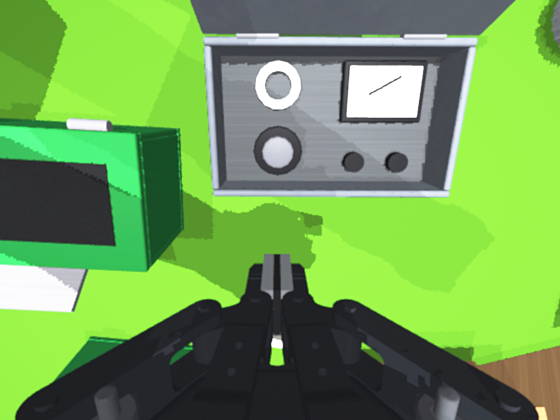

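The scene view shows the tester lid open at (310,235), the spare shut with its carton at (350,185), and the gripper clear. The button top is back at about 82.6 mm. Tube_mid is hidden in this view, so I'll check it from the top.

View pics/t13.png

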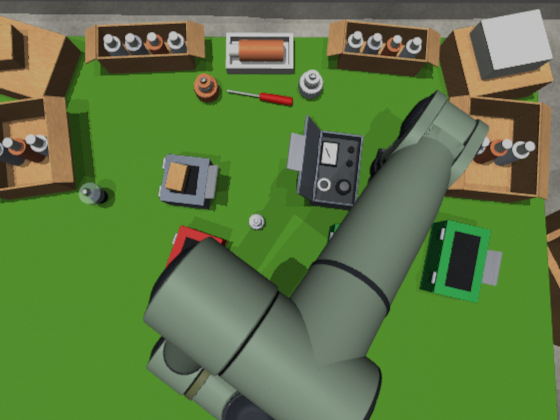

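The top view shows tube_mid (257,222), tube_glass (93,194), the spare and its carton (187,181) all unmoved, and the tester open at (335,170). Handing in.

```bash
python3 -c "
from h import *
print(arm.job_done())"
```

```text
the job is handed in; nothing more can be done
None
```

I opened the tester's lid, pressed its push button fully down and let it come up again, then handed the job in at about 14.7 s of the 48 s allowed.

- **Lid:** I put the shut fingertips against the outer edge of the thumb lip, with their tips below it, and pushed along the lid's arc until it fell back by itself. The tool can only point straight down, so the fingers pushed against the lip's edge rather than hooking beneath it. The last pictures show the lid leaning back open with nothing touching it.
- **Button:** It reached its stop at about 76 mm. The force then rose to 22.6 N with almost no further travel, against the 5 N needed. After release its top measured about 82.6 mm, so it is back up.
- **Other things:** In the last pictures the spare case is shut with its carton on it, and tube_mid, tube_glass and the socket look unmoved. The socket was under the arm in the final top view, so I checked it only in the scene view.
- **Readings that disagreed:** Right after quick moves the measured position was off by up to 8 mm until the arm settled. First contact with the lip came about 2 mm further in than I had worked out. No check failed.

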